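# Index and lock the carriage of a test rail

## Task

On the aluminium rail, push the grey carriage along with the fingertips to the long index block until its sprung ball drops into the notch there, without running past that notch. Then press the round lock pin on top of the carriage fully down and move the fingers clear. Only push and press: do not pull the pin up, and leave the loose parts around the rail where they are.

Things in the scene. Friction and masses are not known exactly. Their poses are not given: they have to be found in the camera images.
- rail: Slotted aluminium rail fixed to the table, 40 mm wide, 40 mm high, 420 mm long; origin at the centre of its underside on the table; its y axis runs along the rail, its -x side is the front where the index blocks stand.
- carriage (a joint): Position in m of the carriage along the rail's y axis, 0 at mid-rail, grows towards rail +y, travel -0.165 to 0.165; it stays where it is left, sliding takes about 1.5 N, and 6 to 8 N onto a ridge, dropping to nothing once over it, of an index block.
- carriage_top (a point): Centre of the top face of the carriage's main block, 72 mm above the table. The block is painted grey, 60 mm long along the rail, 56 mm across it, from 42 to 72 mm above the table, so its two end faces for pushing are 30 mm from this point along the rail. An arm 30 mm long along the rail reaches over the rail's front side, to 58 mm from the rail's centre line.
- ball (a point): Lowest point of the sprung ball under the carriage's arm, 40 mm to the front of the rail's centre line, level with the carriage's middle along the rail, 34 mm above the table. Moves with the carriage (the ball's own spring travel, seen as a thin steel stem that rises 3 mm above the arm on a ridge, is not included). The stem's top is about 82 mm above the table.
- index_long: Long steel index block fixed at the rail's front side, 36 mm across, 70 mm long along the rail, 34 mm high; origin at the centre of its underside, axes parallel to the rail's. Two ridges 3 mm high cross its top 6.8 mm either side of its middle; the notch is between them, at the block's middle. The ball snaps to the notch's middle once past the first ridge; the second ridge then resists.
- index_short: Short steel index block, the same but 32 mm long, at the other end of the rail; not to be used. Which end has the long one varies.
- lock_pin (a joint): Travel of the lock pin in m: 0 at the start, 0.006 fully down, negative if pulled up; it stays where it is left; pressing it takes about 4 N and then it meets a hard stop.
- pin_top (a point): Centre of the top face of the lock pin, a dark steel mushroom head 22 mm across on top of the carriage, 8 mm behind the rail's centre line (rail +x), 86 mm above the table before pressing, 80 mm when fully down.
- fitting: Loose bystander, to be left alone: brass hose fitting, 22 mm across, 40 mm tall; origin at the underside.
- tape: Loose bystander, to be left alone: roll of black tape lying flat, 90 mm across, 19 mm high; origin at the underside.
- solenoid: Loose bystander, to be left alone: white solenoid valve with a steel cap, 30 x 45 mm, 48 mm tall; origin at the underside.
- driver: Loose bystander, to be left alone: screwdriver lying down; origin at the underside.
- jar: Loose bystander, to be left alone: small closed jar, 52 mm across, 60 mm tall; origin at the underside.
- bracket_box: Loose bystander, to be left alone: cardboard box 70 x 100 x 40 mm; origin at the underside.
- cup: Loose bystander, to be left alone: small grey cup, 70 mm across, 50 mm tall; origin at the underside.

How it is judged:
By the outcome, as a careful person would: the job done as asked, in the order asked, and still so for the second after the job is handed in, with the robot touching nothing.
It also fails if it takes over 51 s, if anything falls off the work surface, if the arm or the gripper's body presses on something with over 40 N, if the wrist force passes 120 N, or if a joint passes its speed limit or range.

## Robot

A 6-joint arm with a two-finger parallel gripper is mounted at the origin on the work surface. World frame = base frame: x ahead of the robot, y to its left, z up, the work surface at z = 0. Lengths are in m, angles in rad, forces in N, time in s.
With the tool pointing down it reaches from about 0.3 to 0.775 m from the base axis. Payload 14.6 kg.
Tool frame: the origin (TCP) lies midway between the tips of the shut fingers; the grasp point (between the pads) lies 19 mm behind it; z points along the fingers, y is the line along which they close (so a half turn about z gives the same grasp; the last joint's range is limited). The gripper opens to 94 mm and grips with 3 to 60 N. Pads are 16 mm wide; open, the fingers measure 119 mm over their backs; the gripper's body (75 mm by 177 mm) begins 78 mm behind the grasp point.
Start: joints at [-1.383, 0.3, 1.521, -0, 1.321, -0.067], TCP at [0.139, -0.532, 0.205] pointing down, gripper open.
Joint ranges: [-3.03, 3.03], [-0.79, 2.21], [0.23, 2.52], [-1.04, 4.18], [0, 3.07], [-2.55, 2.55]. Speed limits (rad/s): [2.22, 2.22, 2.57, 3.14, 3.14, 3.14].

## Interface

Orientations are given as [roll, pitch, yaw] about the fixed x, y, z axes, in that order (R = Rz(yaw) Ry(pitch) Rx(roll)).
In Python, from station import ctrl gives the robot as it stands. The module is installed in compiled form; this text tells all that it offers.
- The arm moves only by the tool servo_tool, never from a script. Its argument "plan" is a list of rows, each a list of 7 numbers: the opening in per cent of the stroke, from 0 (shut) to 100 (fully open), then the shift along the tool's x, y, z in m, then the turn, a rotation vector about the tool's x, y, z in rad. A call has exactly 8 rows; each row shifts and turns the commanded pose from where the row before left it, along the tool's axes as they then stand; what a row does not reach is not made up. A row lasts 1/8 s, in which the tool goes at most 62.5 mm and 10.7 degrees, less where a joint would pass 70% of its speed; a pose out of reach is approached as far as the arm can. A call with a gripper value outside its range is refused whole. The fingers move at their own pace and stop on an object; "force" is the grip in N (left out, the last holds). Time passes only in rows, so rows that do not move let the fingers close, or fill a call up. It gives the time, the measured TCP pose, the force, the opening and the grip force at its end, in the units of the state.
- ctrl.get_obs(): the state, without advancing time (a new reading comes with each control period).
- ctrl.camera(name): name is "scene" or "top" or "wrist"; returns a dict with "pixels" (480x640x3 uint8, red, green, blue), "z_map" (480x640 float32, m along the optical axis (not along the pixel's ray), 0 where there is no reading), "mtx" (3x3 intrinsics, pixels), "dist" ([k1, k2, p1, p2, k3] as OpenCV has them; the pictures are not rectified), "pose" (4x4, takes a point from camera to world coordinates). Camera axes: x right, y up, looking along -z (the intrinsics and any distortion apply to the point x, -y, -z); pixel columns grow to the right and rows downward; lengths in m; the calibration is good to about 2 mm. A picture is of the moment at which its call begins.
- ctrl.hand_in(): hands the job in; it is judged then, once.
The state is a dict: "time_s": time; "qpos": joint angles; "joint_vel": joint speeds; "tau": joint torques, N m; "ee_pos": TCP position; "eef_rot": TCP orientation; "force": force on the tool from outside, world axes, zero at the start; "moment": the same for the moment, N m; "grip_width": finger opening in m; "grip_force": force on a finger pad.
Only numpy, scipy, OpenCV 4.12 (cv2) and the standard library are available. Lean on these libraries where they do the work, as an engineer would, in place of code of your own. Each camera call takes 0.05 s, during which the arm holds its last target. There are 200 camera calls.

## Working session

There is one attempt and no reset: what is moved stays moved. The work goes in short steps, Python scripts to look and compute and a tool call to move; the robot and the scene stay as the last step left them, time stands still between calls to the robot, and variables do not carry over. Pictures are saved under pics/ and viewed, at most 10 in all, crops included, and the job is handed in when it is done.

Besides the shell and the picture viewer there is one more tool, called after "Call:" as name([rows], argument=value, ...), one row to a line, values as JSON. servo_tool: Moves the arm, as the interface text tells. Its arguments: {"type":"object","properties":{"plan":{"type":"array","items":{"type":"array","items":{"type":"number"}}},"force":{"type":"number"}},"required":["plan"]}

```bash
mkdir -p pics; cat > h.py <<'E'
import numpy as np, cv2, pickle
from station import ctrl
def cam(n,save=None):
    c=ctrl.camera(n)
    if save: cv2.imwrite(f'pics/{save}.png',c['pixels'][:,:,::-1])
    return c
def ray(c,uv):
    p=cv2.undistortPoints(np.array(uv,float).reshape(-1,1,2),np.array(c['mtx']),np.array(c['dist'])).reshape(-1,2)
    d=np.c_[p[:,0],-p[:,1],-np.ones(len(p))]@np.array(c['pose'])[:3,:3].T
    return np.array(c['pose'])[:3,3],d
def plane(c,uv,z):
    o,d=ray(c,uv); return o+d*((z-o[2])/d[:,2])[:,None]
def cloud(c):
    v,u=np.mgrid[0:480,0:640]; o,d=ray(c,np.c_[u.ravel(),v.ravel()])
    return (o+d*c['z_map'].reshape(-1,1)).reshape(480,640,3)
E
python3 - <<'E'
from h import *
for n in ('scene','top'):
    c=cam(n,n+'0'); pickle.dump(c,open(n+'0.pkl','wb')); print(n,np.round(c['pose'],3).tolist(),(c['z_map']>0).mean())
o=ctrl.get_obs(); print(o)
E
```

```text
scene [[0.328, -0.741, 0.586, 1.138], [0.945, 0.256, -0.206, -0.181], [0.002, 0.621, 0.784, 0.87], [0.0, 0.0, 0.0, 1.0]] 0.9958040364583334
top [[0.004, 0.977, -0.213, 0.305], [-1.0, 0.005, 0.004, 0.019], [0.005, 0.213, 0.977, 1.295], [0.0, 0.0, 0.0, 1.0]] 0.9960579427083334
{'time_s': 0.1, 'qpos': array([-1.38262269e+00,  3.00400865e-01,  1.52150895e+00,  6.99537822e-06,
        1.32068761e+00, -6.66324166e-02]), 'joint_vel': array([ 7.57474036e-04, -1.31671914e-03, -2.85963928e-04,  1.55956604e-03,
        7.33225808e-05, -2.13105704e-03]), 'tau': array([ 1.62242497e-03, -5.32643473e+01, -3.53284121e+01,  7.09994417e-02,
        2.34738953e-02, -7.06581886e-05]), 'ee_pos': array([ 0.13857065, -0.53202178,  0.20495537]), 'eef_rot': array([-3.14059057e+00, -7.36615591e-05,  2.54804283e-01]), 'force': array([ 0.00637108, -0.09791506, -0.07136472]), 'moment': array([-0.02107548,  0.00319369,  0.00887432]), 'grip_force': 0.0, 'grip_width': 0.0936318150942311}
```

View pics/scene0.png

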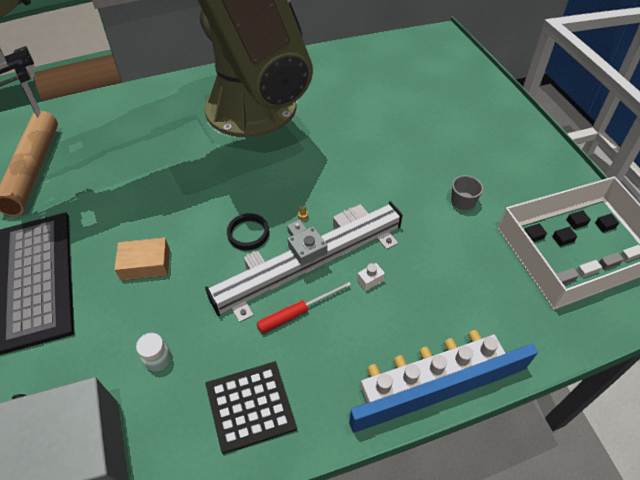

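View pics/top0.png

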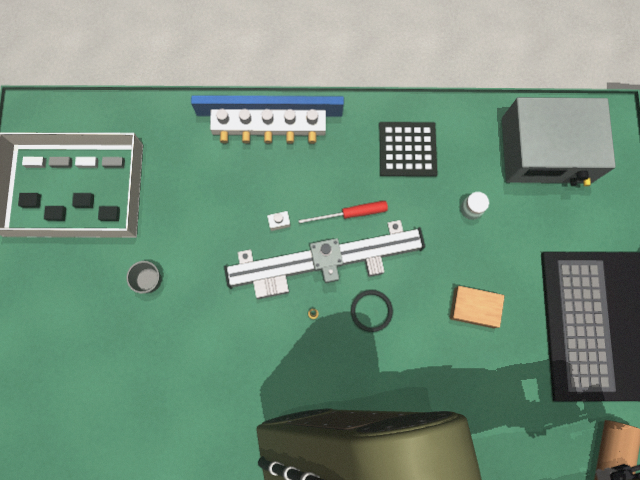

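The scene shows the carriage near mid-rail. In the top view the rail runs from (228,275) to (422,238) and the carriage is at (326,255). The long block is at (270,287), on the +y side, and the fitting is at (313,313). The short block is at (375,265).

```bash
python3 - <<'E'
from h import *
c=pickle.load(open('top0.pkl','rb')); P=cloud(c); 
img=c['pixels'][215:325,215:435]; cv2.imwrite('pics/crop0.png',cv2.resize(img[:,:,::-1],None,fx=3.6,fy=3.6,interpolation=cv2.INTER_CUBIC))
Q=P[215:325,215:435].reshape(-1,3); z=Q[:,2]
print('table z',np.median(P[330:380,150:250,2]))
print(np.histogram(z,bins=np.arange(-.01,.1,.005)))
R=Q[(z>.036)&(z<.046)]
r=cv2.minAreaRect((R[:,:2]*1000).astype(np.float32)); print('rail rect',r)
K=Q[(z>.064)&(z<.077)]; print('carr',cv2.minAreaRect((K[:,:2]*1000).astype(np.float32)),K.mean(0),len(K))
T=Q[z>.079]; print('pin',T.mean(0),len(T))
# rail from corners in image, mask by depth, rail ends (black caps) 
b=np.array(r[2]); 
c2=np.array(r[0])/1000
L,th=(r[1],r[2])
a=np.deg2rad(th if L[0]>L[1] else th+90); ey=np.array([np.cos(a),np.sin(a)]); ey*=np.sign(ey[1]); ex=np.array([ey[1],-ey[0]])
print('ey',ey,'yaw',np.arctan2(-ey[0],ey[1]))
s=(Q[:,:2]-c2)@np.c_[ex,ey]
B=(z>.024)&(z<.042)&(s[:,0]<-.027)&(s[:,0]>-.06)
for sg in(1,-1):
    m=B&(s[:,1]*sg>.03); print('block',sg,s[m].min(0),s[m].max(0),np.median(z[m]),m.sum())
for zz,m in(('carr',(z>.064)&(z<.077)),('pin',z>.079)): print(zz,s[m].min(0),s[m].max(0),s[m].mean(0))
E
```

```text
table z 0.0003132055834573766
(array([ 397, 7667, 8899,  892,  203,  393,  241,  179,  612, 1702, 1662,
        224,   30,   10,   21,  149,  611,  107,   37,   50,    9]), array([-0.01 , -0.005,  0.   ,  0.005,  0.01 ,  0.015,  0.02 ,  0.025,
        0.03 ,  0.035,  0.04 ,  0.045,  0.05 ,  0.055,  0.06 ,  0.065,
        0.07 ,  0.075,  0.08 ,  0.085,  0.09 ,  0.095]))
rail rect ((519.1712646484375, -8.06170654296875), (418.4903259277344, 208.37098693847656), 84.84796142578125)
carr ((529.1268310546875, -15.136924743652344), (87.0076675415039, 60.09186553955078), 11.424089431762695) [ 0.53229541 -0.01413788  0.07200336] 848
pin [0.42455649 0.00377948 0.69340995] 205
ey [0.08979891 0.99595992] yaw -0.08992003630987139
block 1 [-0.05998774  0.07234592] [-0.02701088  0.20398818] 0.036358479426514934 726
block -1 [-0.05403973 -0.13788836] [-0.04284529 -0.11986148] 0.024360653432005774 5
carr [-0.03489005 -0.03787683] [0.05852987 0.03255927] [ 0.01361676 -0.0048731 ]
pin [-0.21622383 -0.03126721] [0.04259716 0.01083324] [-0.09529585  0.00329704]
```

View pics/crop0.png

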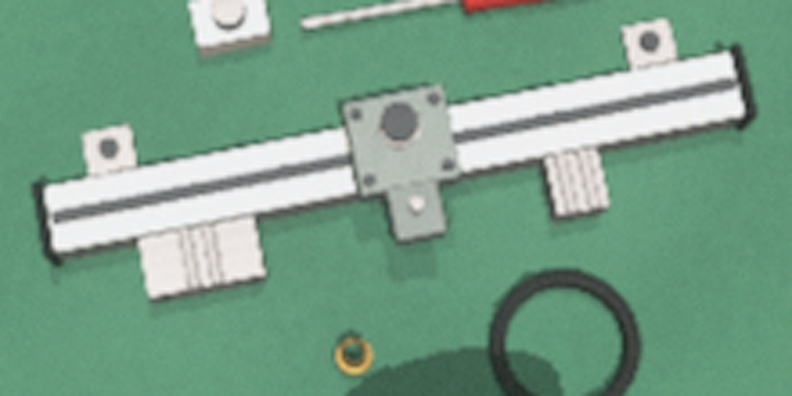

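The crop shows the slot line from (53,217) to (735,83), the pin head at (399,120) and the stem at (417,204). The long block's top face has corners (138,238), (260,217), (266,277) and (150,298).

```bash
python3 - <<'E'
from h import *
c=pickle.load(open('top0.pkl','rb'))
f=lambda p,z: plane(c,[((u+.5)/3.6-.5+215,(v+.5)/3.6-.5+215) for u,v in p],z)[:,:2]
F=f([(58,254),(745,117)],.04);B=f([(42,184),(733,52)],.04)
ctr=(F.sum(0)+B.sum(0))/4; d=F[0]-F[1]+B[0]-B[1]; ey=d/np.linalg.norm(d); ex=np.array([ey[1],-ey[0]])
print('rail',ctr,'len',np.linalg.norm(d)/2,'w',np.linalg.norm((F-B).mean(0)),'yaw',np.arctan2(-ey[0],ey[1]),np.arctan2(F[0]-F[1],1))
l=lambda q:np.round((q-ctr)@np.c_[ex,ey]*1000,1).tolist()
blk=f([(138,238),(260,217),(266,277),(150,298)],.034)
print('blk',l(blk),l(blk.mean(0)))
sh=f([(545,158),(597,148),(608,206),(558,217)],.034); print('short',l(sh),l(sh.mean(0)))
print('pin',l(f([(399,120)],.086)),f([(399,120)],.086)); print('stem',l(f([(417,204)],.082)))
K=f([(341,103),(440,86),(460,180),(362,194)],.072);print('carr',l(K),l(K.mean(0)))
# ridges + pin by colour, finer
s=pickle.load(open('scene0.pkl','rb'))
uv=lambda q:np.array(q,float)
print('scene: pin',l(plane(s,uv([(309,239)]),.086)[:,:2]),'stem',l(plane(s,uv([(297,226)]),.082)[:,:2]))
print('ex ey',ex,ey)
cv2.imwrite('pics/crop1.png',cv2.resize(s['pixels'][190:320,200:410,::-1],None,fx=3.8,fy=3.8,interpolation=cv2.INTER_CUBIC))
E
```

```text
rail [ 0.54163981 -0.0095271 ] len 0.4190110276398105 w 0.041708408477469046 yaw 0.2006598320066966 [-0.08422847  0.38746094]
blk [[-20.4, 160.8], [-22.1, 87.5], [-58.0, 90.7], [-56.9, 160.1]] [-39.3, 124.8]
short [[-20.2, -86.3], [-20.3, -118.2], [-55.9, -116.9], [-56.6, -86.3]] [-38.3, -101.9]
pin [[9.4, -1.9]] [[ 0.55119518 -0.00953014]]
stem [[-40.0, -2.5]]
carr [[28.6, 28.4], [27.3, -30.4], [-29.5, -30.4], [-26.5, 26.9]] [-0.0, -1.4]
scene: pin [[8.9, 0.8]] stem [[-34.2, -2.1]]
ex ey [0.97993528 0.19931597] [-0.19931597  0.97993528]
```

View pics/crop1.png

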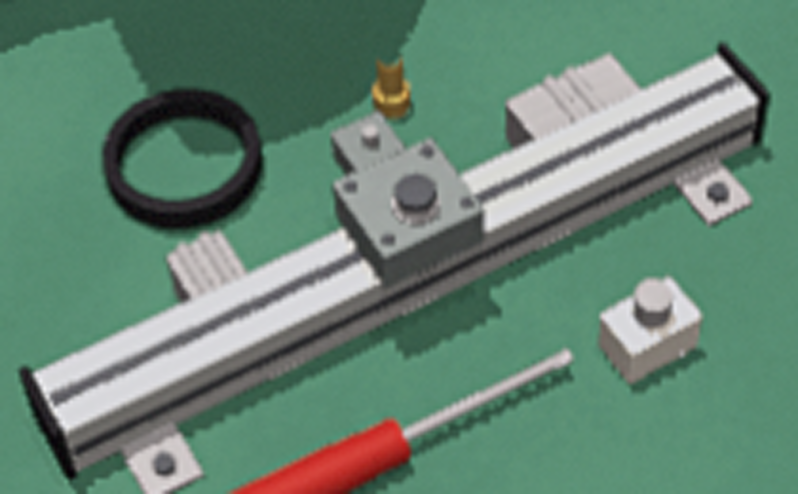

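The second crop agrees. The carriage is near mid-rail, the +y half of the rail is clear, and the long block is the far one. In the rail frame the carriage is at about -2 mm and the long block at about +124.5 mm. Next I move with shut fingers to behind the carriage.

Call:
servo_tool([
  [0,0,0,0,0,0,0.054],
  [0,0.036,-0.026,0,0,0,0],
  [0,0.036,-0.026,0,0,0,0],
  [0,0.036,-0.026,0,0,0,0],
  [0,0.036,-0.026,0,0,0,0],
  [0,0.036,-0.026,0,0,0,0],
  [0,0.036,-0.026,0,0,0,0],
  [0,0.036,-0.026,0,0,0,0],
], force=40)

```text
time_s: 1.1
ee_pos: [0.35, -0.3024, 0.2053]
eef_rot: [-3.141, 0.0, 0.201]
force: [-0.1, -0.6, 0.1]
grip_width: 0.0177
grip_force: 0.0
```

Call:
servo_tool([
  [0,0.036,-0.026,0,0,0,0],
  [0,0.036,-0.026,0,0,0,0],
  [0,0.036,-0.026,0,0,0,0],
  [0,0.036,-0.026,0,0,0,0],
  [0,0.036,-0.026,0,0,0,0],
  [0,0.036,-0.026,0,0,0,0],
  [0,0.03,-0.024,0,0,0,0],
  [0,0,0,0,0,0,0],
])

```text
time_s: 2.1
ee_pos: [0.5551, -0.0764, 0.2047]
eef_rot: [-3.141, 0.001, 0.203]
force: [0.4, 0.2, 0.1]
grip_width: 0.0002
grip_force: 0.0
```

```bash
cat >> h.py <<'E'
ctr=np.array([.54164,-.00953]); yw=.2007
ex=np.array([np.cos(yw),np.sin(yw)]); ey=np.array([-ex[1],ex[0]])
def st():
    o=ctrl.get_obs(); s=(o['ee_pos'][:2]-ctr)@np.c_[ex,ey]
    print('t',o['time_s'],'rail mm',np.round(s*1e3,1),'z',np.round(o['ee_pos'][2]*1e3,1),'rpy',np.round(o['eef_rot'],4),'F',np.round(o['force'],2),'w',o['grip_width'])
E
python3 -c "from h import *; st()"
```

```text
t 2.1 rail mm [ -0.1 -68.2] z 204.7 rpy [-3.141e+00  1.000e-03  2.035e-01] F [0.42 0.25 0.14] w 0.00022443705808092968
```

Call:
servo_tool([
  [0,0,0,0.03,0,0,0],
  [0,0,0,0.03,0,0,0],
  [0,0,0,0.03,0,0,0],
  [0,0,0,0.03,0,0,0],
  [0,0,0,0.02,0,0,0],
  [0,0,0,0.01,0,0,0],
  [0,0,-0.01,0,0,0,0],
  [0,0,0,0,0,0,0],
])

```text
time_s: 3.1
ee_pos: [0.5526, -0.0678, 0.0563]
eef_rot: [3.141, -0.001, 0.202]
force: [1.0, -0.0, 0.4]
grip_width: 0.0003
grip_force: 0.0
```

Call:
servo_tool([
  [0,0,-0.006,0,0,0,0],
  [0,0,-0.005,0,0,0,0],
  [0,0,-0.005,0,0,0,0],
  [0,0,-0.005,0,0,0,0],
  [0,0,-0.005,0,0,0,0],
  [0,0,-0.005,0,0,0,0],
  [0,0,-0.005,0,0,0,0],
  [0,0,-0.004,0,0,0,0],
])

```text
time_s: 4.1
ee_pos: [0.5444, -0.0288, 0.0555]
eef_rot: [3.142, -0.0, 0.201]
force: [0.1, -3.1, 1.3]
grip_width: 0.0008
grip_force: 0.8
```

```bash
python3 -c "
from h import *; st(); c=cam('top'); pickle.dump(c,open('t1.pkl','wb'))
cv2.imwrite('pics/crop2.png',cv2.resize(c['pixels'][215:325,215:435,::-1],None,fx=3.6,fy=3.6,interpolation=cv2.INTER_CUBIC))"
```

```text
t 4.1 rail mm [ -1.1 -19.5] z 55.5 rpy [ 3.1416e+00 -1.0000e-04  2.0090e-01] F [ 0.11 -3.06  1.3 ] w 0.000823566251391102
```

View pics/crop2.png

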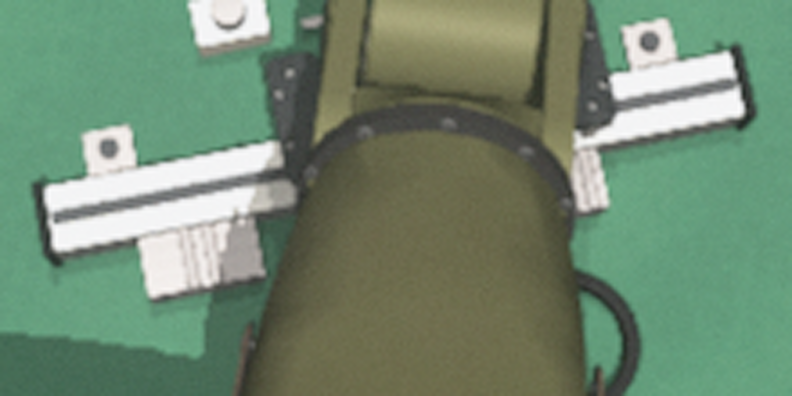

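The top view is blocked by the arm. The contact force of 3 N shows that I'm pushing. I'll push further and use the scene camera.

Call:
servo_tool([
  [0,0,-0.008,0,0,0,0],
  [0,0,-0.009,0,0,0,0],
  [0,0,-0.009,0,0,0,0],
  [0,0,-0.009,0,0,0,0],
  [0,0,-0.009,0,0,0,0],
  [0,0,-0.008,0,0,0,0],
  [0,0,-0.005,0,0,0,0],
  [0,0,-0.003,0,0,0,0],
])

```text
time_s: 5.15
ee_pos: [0.5323, 0.0299, 0.0554]
eef_rot: [-3.142, 0.0, 0.201]
force: [-1.2, -2.7, 1.1]
grip_width: 0.0004
grip_force: 0.8
```

```bash
python3 -c "
from h import *; st(); c=cam('scene'); pickle.dump(c,open('s1.pkl','wb')); w=cam('wrist');pickle.dump(w,open('w1.pkl','wb'))
a=cv2.resize(c['pixels'][160:290,290:410,::-1],None,fx=3.3,fy=3.3,interpolation=cv2.INTER_CUBIC)
b=cv2.resize(w['pixels'][:,:,::-1],(400,300)); 
o=np.zeros((429,800,3),np.uint8);o[:a.shape[0],:a.shape[1]]=a;o[:300,400:]=b;cv2.imwrite('pics/m1.png',o)"
```

```text
t 5.15 rail mm [-1.3 40.5] z 55.4 rpy [-3.1415e+00  3.0000e-04  2.0090e-01] F [-1.15 -2.69  1.09] w 0.0003755111991478581
```

View pics/m1.png

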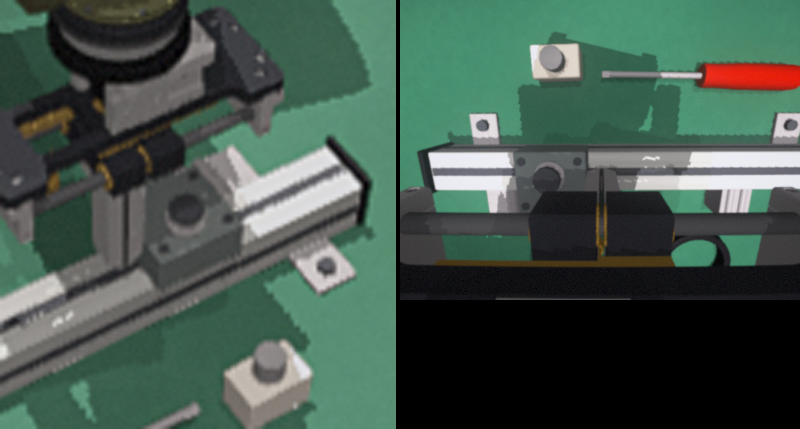

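The fingers are at the carriage's -y face, with the pin head at (186,211) in the left crop and (546,180) in the wrist half.

```bash
python3 -c "
from h import *
s=pickle.load(open('s1.pkl','rb'));w=pickle.load(open('w1.pkl','rb'))
l=lambda q:np.round((q[:,:2]-ctr)@np.c_[ex,ey]*1e3,1).tolist()
f=lambda u,v,k,a,b:((u+.5)/k-.5+a,(v+.5)/k-.5+b)
print('scene pin before',l(plane(s,[f(416,187,3.8,200,190)],.086)),'now',l(plane(s,[f(186,209,3.3,290,160)],.086)))
print('wrist pin',l(plane(w,[f(146,179,.625,0,0)],.086)))
print('scene block corners', l(plane(s,[f(508,101,3.8,200,190),f(604,55,3.8,200,190),f(640,93,3.8,200,190),f(538,148,3.8,200,190)],.034)))
print('rail scene corners', l(plane(s,[f(28,370,3.8,200,190),f(722,48,3.8,200,190),f(762,97,3.8,200,190),f(66,438,3.8,200,190)],.04)))
"
```

```text
scene pin before [[8.6, 1.1]] now [[11.1, 83.4]]
wrist pin [[9.7, 83.3]]
scene block corners [[-54.2, 94.7], [-55.9, 159.8], [-21.6, 161.7], [-16.8, 91.3]]
rail scene corners [[-20.8, -207.8], [-21.9, 217.6], [19.6, 215.6], [25.4, -207.0]]
```

Call:
servo_tool([
  [0,0,-0.005,0,0,0,0],
  [0,0,-0.005,0,0,0,0],
  [0,0,-0.005,0,0,0,0],
  [0,0,-0.004,0,0,0,0],
  [0,0,-0.004,0,0,0,0],
  [0,0,-0.003,0,0,0,0],
  [0,0,-0.001,0,0,0,0],
  [0,0,0,0,0,0,0],
])

```text
time_s: 6.25
ee_pos: [0.527, 0.0562, 0.0554]
eef_rot: [-3.141, 0.0, 0.201]
force: [0.1, -0.5, 0.3]
grip_width: 0.0005
grip_force: 0.0
```

Call:
servo_tool([
  [0,0,-0.0005,0,0,0,0],
  [0,0,-0.0005,0,0,0,0],
  [0,0,-0.0005,0,0,0,0],
  [0,0,-0.0005,0,0,0,0],
  [0,0,-0.0005,0,0,0,0],
  [0,0,-0.0005,0,0,0,0],
  [0,0,0,0,0,0,0],
  [0,0,0,0,0,0,0],
])

```text
time_s: 7.25
ee_pos: [0.5265, 0.0591, 0.0554]
eef_rot: [-3.141, 0.0, 0.201]
force: [-0.5, -0.4, 0.5]
grip_width: 0.0006
grip_force: 0.3
```

```bash
python3 -c "from h import *; st()"
```

```text
t 7.25 rail mm [-1.2 70.2] z 55.4 rpy [-3.1414e+00  1.0000e-04  2.0080e-01] F [-0.46 -0.4   0.52] w 0.0006436982006352102
```

Call:
servo_tool([
  [0,0,-0.0003,0,0,0,0],
  [0,0,-0.0003,0,0,0,0],
  [0,0,-0.0003,0,0,0,0],
  [0,0,-0.0003,0,0,0,0],
  [0,0,-0.0003,0,0,0,0],
  [0,0,-0.0003,0,0,0,0],
  [0,0,-0.0003,0,0,0,0],
  [0,0,-0.0003,0,0,0,0],
])

```text
time_s: 8.25
ee_pos: [0.5261, 0.0608, 0.0555]
eef_rot: [3.141, -0.0, 0.201]
force: [0.9, -8.5, -1.4]
grip_width: 0.0008
grip_force: 4.2
```

```bash
cat > pin.py <<'E'
from h import *
import sys
w=cam('wrist'); pickle.dump(w,open('wl.pkl','wb'))
P=cloud(w); st()
s=(P[...,:2]-ctr)@np.c_[ex,ey]
m=(P[...,2]>.083)&(P[...,2]<.089)&(s[...,0]>-.008)&(s[...,0]<.03)
n,lab,S,C=cv2.connectedComponentsWithStats(m.astype(np.uint8))
for i in range(1,n):
    if S[i,4]>40:
        q=s[lab==i]*1e3; print('comp',S[i].tolist(),'centre',np.round((q.min(0)+q.max(0))/2,1),'ext',np.round(np.ptp(q,axis=0),1))
E
python3 pin.py
```

```text
t 8.3 rail mm [-1.2 72. ] z 55.5 rpy [ 3.1407e+00 -1.0000e-04  2.0070e-01] F [ 0.49 -7.81  0.28] w 0.000593642765942957
comp [212, 267, 47, 43, 1492] centre [  8.7 114.3] ext [21.1 21.9]
comp [297, 284, 51, 11, 233] centre [ 8.7 72.5] ext [ 2.9 24.2]
```

The carriage is on the first ridge (8 N), with the pin at 114.3. I'll creep over it.

Call:
servo_tool([
  [0,0,-0.0003,0,0,0,0],
  [0,0,-0.0003,0,0,0,0],
  [0,0,-0.0003,0,0,0,0],
  [0,0,-0.0003,0,0,0,0],
  [0,0,-0.0003,0,0,0,0],
  [0,0,-0.0002,0,0,0,0],
  [0,0,0,0,0,0,0],
  [0,0,0,0,0,0,0],
])

```text
time_s: 9.3
ee_pos: [0.5259, 0.0617, 0.0555]
eef_rot: [3.14, -0.0, 0.201]
force: [1.2, -13.6, -0.4]
grip_width: 0.0004
grip_force: 6.8
```

```bash
python3 pin.py
```

```text
t 9.35 rail mm [-1.2 72.9] z 55.5 rpy [ 3.1395e+00 -1.0000e-04  2.0070e-01] F [  1.18 -13.88  -0.5 ] w 0.0005865867619285724
comp [212, 267, 47, 43, 1491] centre [  8.7 115.2] ext [20.8 21.7]
comp [297, 285, 51, 9, 236] centre [ 8.6 73.4] ext [ 2.5 24.4]
```

Call:
servo_tool([
  [0,0,-0.0002,0,0,0,0],
  [0,0,-0.0002,0,0,0,0],
  [0,0,-0.0002,0,0,0,0],
  [0,0,-0.0002,0,0,0,0],
  [0,0,0,0,0,0,0],
  [0,0,0,0,0,0,0],
  [0,0,0,0,0,0,0],
  [0,0,0,0,0,0,0],
])

```text
time_s: 10.35
ee_pos: [0.5257, 0.0629, 0.0555]
eef_rot: [3.14, -0.0, 0.201]
force: [0.4, -9.8, 0.7]
grip_width: 0.0004
grip_force: 5.1
```

```bash
python3 pin.py; python3 -c "
from h import *
c=cam('scene'); w=pickle.load(open('wl.pkl','rb'))
a=cv2.resize(c['pixels'][160:290,290:410,::-1],None,fx=3.3,fy=3.3,interpolation=cv2.INTER_CUBIC)
b=cv2.resize(w['pixels'][:,:,::-1],(400,300)); 
o=np.zeros((429,800,3),np.uint8);o[:a.shape[0],:a.shape[1]]=a;o[:300,400:]=b;cv2.imwrite('pics/m2.png',o)"
```

```text
t 10.4 rail mm [-1.2 74.2] z 55.5 rpy [ 3.1402 -0.      0.2007] F [  0.13 -10.93  -0.14] w 0.0007002932746021165
comp [212, 267, 47, 43, 1482] centre [  8.7 116.6] ext [20.9 21.9]
comp [297, 285, 51, 9, 228] centre [ 8.6 74.6] ext [ 2.4 24.3]
```

View pics/m2.png

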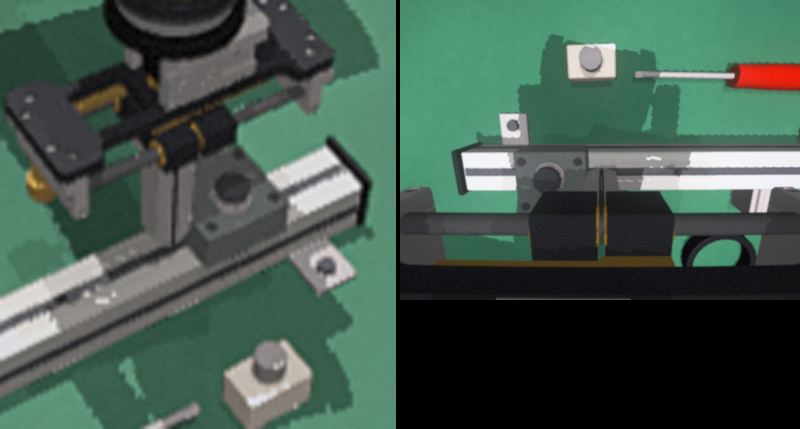

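There's nothing in the way. The force is falling past its peak at 116.6, so I'll keep creeping.

Call:
servo_tool([
  [0,0,-0.0002,0,0,0,0],
  [0,0,-0.0002,0,0,0,0],
  [0,0,-0.0002,0,0,0,0],
  [0,0,-0.0002,0,0,0,0],
  [0,0,-0.0002,0,0,0,0],
  [0,0,0,0,0,0,0],
  [0,0,0,0,0,0,0],
  [0,0,0,0,0,0,0],
])

```text
time_s: 11.45
ee_pos: [0.5253, 0.0648, 0.0554]
eef_rot: [-3.142, 0.0, 0.201]
force: [-0.5, -4.6, 0.3]
grip_width: 0.0005
grip_force: 1.9
```

```bash
python3 pin.py
```

```text
t 11.5 rail mm [-1.2 76.1] z 55.4 rpy [3.1416e+00 1.0000e-04 2.0080e-01] F [-0.43 -3.61  0.  ] w 0.0002462551100824816
comp [212, 267, 47, 43, 1490] centre [  8.9 118.4] ext [20.7 22. ]
comp [297, 285, 51, 9, 232] centre [ 8.5 76.5] ext [ 2.5 24.4]
```

Call:
servo_tool([
  [0,0,-0.0002,0,0,0,0],
  [0,0,-0.0002,0,0,0,0],
  [0,0,-0.0002,0,0,0,0],
  [0,0,-0.0002,0,0,0,0],
  [0,0,-0.0002,0,0,0,0],
  [0,0,0,0,0,0,0],
  [0,0,0,0,0,0,0],
  [0,0,0,0,0,0,0],
])

```text
time_s: 12.5
ee_pos: [0.5251, 0.0658, 0.0554]
eef_rot: [-3.142, 0.0, 0.201]
force: [-1.0, -3.9, 0.1]
grip_width: 0.0006
grip_force: 1.7
```

```bash
python3 pin.py
```

```text
t 12.55 rail mm [-1.2 77.1] z 55.5 rpy [-3.1415  0.      0.2008] F [-0.57 -3.8   0.83] w 0.000365917599022476
comp [212, 267, 47, 43, 1478] centre [  8.8 119.5] ext [20.8 21.8]
comp [297, 285, 51, 9, 238] centre [ 8.6 77.4] ext [ 2.6 24.2]
```

Call:
servo_tool([
  [0,0,-0.0002,0,0,0,0],
  [0,0,-0.0002,0,0,0,0],
  [0,0,-0.0002,0,0,0,0],
  [0,0,-0.0002,0,0,0,0],
  [0,0,-0.0002,0,0,0,0],
  [0,0,0,0,0,0,0],
  [0,0,0,0,0,0,0],
  [0,0,0,0,0,0,0],
])

```text
time_s: 13.55
ee_pos: [0.5249, 0.0668, 0.0555]
eef_rot: [-3.142, -0.0, 0.201]
force: [-0.7, -3.2, 0.4]
grip_width: 0.0005
grip_force: 1.7
```

```bash
python3 pin.py
```

```text
t 13.6 rail mm [-1.2 78.1] z 55.5 rpy [-3.1416 -0.      0.2008] F [-0.9  -4.11  0.09] w 0.0009267639691230208
comp [212, 267, 47, 43, 1489] centre [  8.7 120.4] ext [20.5 21.7]
comp [297, 285, 51, 9, 236] centre [ 8.6 78.6] ext [ 2.5 24.1]
```

Call:
servo_tool([
  [0,0,-0.0002,0,0,0,0],
  [0,0,-0.0002,0,0,0,0],
  [0,0,-0.0002,0,0,0,0],
  [0,0,-0.0002,0,0,0,0],
  [0,0,-0.0002,0,0,0,0],
  [0,0,0,0,0,0,0],
  [0,0,0,0,0,0,0],
  [0,0,0,0,0,0,0],
])

```text
time_s: 14.6
ee_pos: [0.5248, 0.0679, 0.0555]
eef_rot: [-3.141, -0.0, 0.201]
force: [-0.2, -0.3, -0.1]
grip_width: 0.0007
grip_force: 0.0
```

```bash
python3 pin.py
```

```text
t 14.65 rail mm [-1.1 79.2] z 55.5 rpy [-3.1415e+00 -2.0000e-04  2.0080e-01] F [ 0.17  0.57 -0.17] w 0.000324783800367855
comp [212, 267, 46, 43, 1484] centre [  8.6 121.8] ext [21.  21.5]
comp [297, 285, 51, 9, 234] centre [ 8.6 79.6] ext [ 2.6 24.2]
```

The force has dropped to nothing at 121.8. I'll back off and look closely at the stem and ridges with the wrist camera.

Call:
servo_tool([
  [0,0,0.015,0,0,0,0],
  [0,0,0.01,-0.02,0,0,0],
  [0,0,0,-0.05,0,0,0],
  [0,-0.03,-0.015,-0.03,0,0,0],
  [0,-0.03,-0.02,0,0,0,0],
  [0,-0.03,-0.02,0,0,0,0],
  [0,-0.03,-0.01,0,0,0,0],
  [0,0,0,0,0,0,0],
])

```text
time_s: 15.65
ee_pos: [0.3983, 0.0826, 0.1558]
eef_rot: [3.142, -0.001, 0.201]
force: [0.8, -0.3, 0.0]
grip_width: 0.0004
grip_force: 0.0
```

```bash
python3 -c "
from h import *
w=cam('wrist'); pickle.dump(w,open('w3.pkl','wb')); st()
b=w['pixels'][:,:,::-1]
cv2.imwrite('pics/w3.png',b)"
```

```text
t 15.7 rail mm [-121.   118.6] z 155.9 rpy [ 3.1414e+00 -1.3000e-03  2.0080e-01] F [-0.71  0.49 -0.34] w 0.00013983035651582594
```

View pics/w3.png

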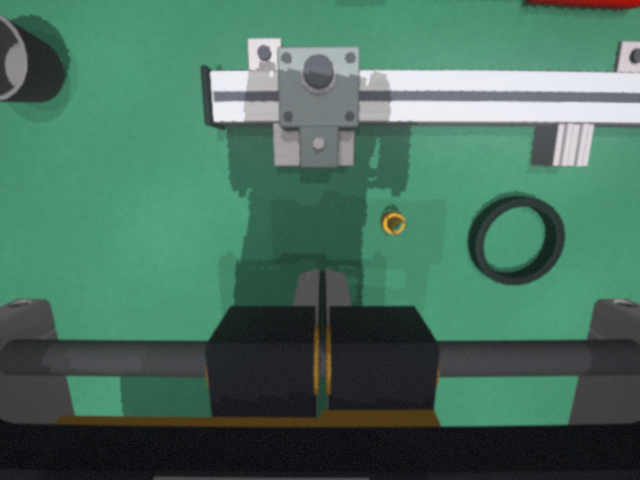

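The wrist view shows the long block between columns 274 and 355 around row 150, and the stem at (318,143), near the block's middle. I'll measure it precisely.

```bash
python3 -c "
from h import *
w=pickle.load(open('w3.pkl','rb'))
l=lambda uv,z:np.round((plane(w,uv,z)[:,:2]-ctr)@np.c_[ex,ey]*1e3,1).tolist()
g=cv2.cvtColor(w['pixels'],cv2.COLOR_RGB2GRAY).astype(int); P=w['pixels'].astype(int)
for r in(145,150,155,160): print(r,[ (u,*P[r,u]) for u in list(range(270,280))+list(range(350,360))] if r==155 else '')
rb=(P[...,0]-P[...,1])
for r in(148,153,158):
    x=np.arange(262,368); m=rb[r,x]>-12; print(r,x[m].min(),x[m].max(),l([(x[m].min()-.5,r),(x[m].max()+.5,r)],.034))
print('stem',l([(318.5,143)],.082),'pin',l([(318,71)],.086))
c=cloud(w); s=(c[...,:2]-ctr)@np.c_[ex,ey]*1e3
q=c[138:149,312:325,2]; print('stem z',np.sort(q.ravel())[::-1][:60:6])
print('arm z',np.median(c[150:162,306:332,2]))
m=(c[...,2]>.083)&(c[...,2]<.09)&(abs(s[...,1]-122)<30)&(s[...,0]>-10)&(s[...,0]<30); print('pin3d',(s[m].min(0)+s[m].max(0))/2,np.ptp(s[m],axis=0))
m=(c[...,2]>.028)&(c[...,2]<.040)&(s[...,0]<-27)&(s[...,0]>-58)&(abs(s[...,1]-122)<60); print('blk3d',s[m].min(0),s[m].max(0),(s[m].min(0)+s[m].max(0))/2)
"
```

```text
145 
150 
155 [(270, np.int64(60), np.int64(103), np.int64(84)), (271, np.int64(58), np.int64(104), np.int64(82)), (272, np.int64(61), np.int64(102), np.int64(84)), (273, np.int64(85), np.int64(110), np.int64(99)), (274, np.int64(123), np.int64(128), np.int64(126)), (275, np.int64(149), np.int64(148), np.int64(146)), (276, np.int64(159), np.int64(153), np.int64(157)), (277, np.int64(160), np.int64(155), np.int64(159)), (278, np.int64(161), np.int64(155), np.int64(159)), (279, np.int64(160), np.int64(156), np.int64(158)), (350, np.int64(156), np.int64(150), np.int64(154)), (351, np.int64(153), np.int64(149), np.int64(153)), (352, np.int64(142), np.int64(142), np.int64(143)), (353, np.int64(115), np.int64(122), np.int64(118)), (354, np.int64(81), np.int64(103), np.int64(93)), (355, np.int64(61), np.int64(98), np.int64(77)), (356, np.int64(57), np.int64(97), np.int64(80)), (357, np.int64(57), np.int64(100), np.int64(81)), (358, np.int64(56), np.int64(98), np.int64(77)), (359, np.int64(59), np.int64(102), np.int64(83))]
160 
148 274 353 [[-41.4, 161.9], [-41.4, 92.0]]
153 274 353 [[-45.7, 162.1], [-45.6, 91.9]]
158 274 353 [[-49.9, 162.2], [-49.9, 91.8]]
stem [[-39.7, 122.0]] pin [[8.1, 122.3]]
stem z [0.08737437 0.08656639 0.08625399 0.08609867 0.08586781 0.08579166
 0.08561904 0.0854853  0.08530808 0.08520597]
arm z 0.07333978613584416
pin3d [  8.04656671 122.29234497] [21.2685737  20.78043875]
blk3d [-55.98177178  92.27862362] [-27.20888743 161.6429653 ] [-41.5953296  126.96079446]
```

In this view the block's middle is at 127.0, the carriage is at 122.2 and the stem is still raised by 3 mm. So the ball sits on the first ridge's crest and hasn't snapped in yet. I'll go back and push on a little.

Call:
servo_tool([
  [0,0.03,0.015,0,0,0,0],
  [0,0.03,0.02,0,0,0,0],
  [0,0.03,0.02,0,0,0,0],
  [0,0.03,0,0.02,0,0,0],
  [0,0,0,0.05,0,0,0],
  [0,0,0,0.03,0,0,0],
  [0,0,-0.008,0,0,0,0],
  [0,0,-0.006,0,0,0,0],
])

```text
time_s: 16.7
ee_pos: [0.5259, 0.067, 0.0566]
eef_rot: [3.141, -0.002, 0.201]
force: [0.3, 0.1, 1.1]
grip_width: 0.0006
grip_force: 0.0
```

```bash
python3 pin.py
```

```text
t 16.75 rail mm [-0.1 78.8] z 56.9 rpy [ 3.1414e+00 -2.3000e-03  2.0120e-01] F [0.59 1.27 0.52] w -3.214698863552624e-05
comp [210, 268, 47, 43, 1460] centre [  8.6 122.1] ext [21.3 22.3]
comp [297, 284, 51, 9, 231] centre [ 9.4 78.6] ext [ 2.6 24.1]
```

Call:
servo_tool([
  [0,0,-0.0005,0,0,0,0],
  [0,0,-0.0003,0,0,0,0],
  [0,0,-0.0003,0,0,0,0],
  [0,0,-0.0003,0,0,0,0],
  [0,0,-0.0003,0,0,0,0],
  [0,0,-0.0003,0,0,0,0],
  [0,0,0,0,0,0,0],
  [0,0,0,0,0,0,0],
])

```text
time_s: 17.75
ee_pos: [0.5245, 0.0687, 0.0554]
eef_rot: [-3.142, 0.0, 0.201]
force: [-0.1, 0.7, 0.2]
grip_width: 0.0003
grip_force: 0.0
```

```bash
python3 pin.py
```

```text
t 17.8 rail mm [-1.2 80.1] z 55.4 rpy [-3.1416e+00  1.0000e-04  2.0080e-01] F [-0.56 -1.11 -0.34] w 0.0003184310046327877
comp [206, 267, 47, 44, 1521] centre [  8.4 125.3] ext [21.3 21.6]
comp [297, 285, 51, 10, 225] centre [ 8.5 80.5] ext [ 2.6 24.3]
```

The carriage jumped ahead of the fingers to 125.3, leaving a gap. I'll check the stem height and the centring from the retracted view.

Call:
servo_tool([
  [0,0,0.015,0,0,0,0],
  [0,0,0.01,-0.02,0,0,0],
  [0,0,0,-0.05,0,0,0],
  [0,-0.03,-0.015,-0.03,0,0,0],
  [0,-0.03,-0.02,0,0,0,0],
  [0,-0.03,-0.02,0,0,0,0],
  [0,-0.03,-0.01,0,0,0,0],
  [0,0,0,0,0,0,0],
])

```text
time_s: 18.8
ee_pos: [0.3981, 0.0836, 0.1558]
eef_rot: [3.141, -0.001, 0.201]
force: [0.8, 0.2, 0.5]
grip_width: 0.0001
grip_force: 0.0
```

```bash
python3 -c "
from h import *
w=cam('wrist'); pickle.dump(w,open('w4.pkl','wb')); st()
c=cloud(w); s=(c[...,:2]-ctr)@np.c_[ex,ey]*1e3; z=c[...,2]
m=(z>.083)&(z<.09)&(abs(s[...,1]-125)<30)&(s[...,0]>-10)&(s[...,0]<30); p=(s[m].min(0)+s[m].max(0))/2; print('pin',p)
m=(z>.028)&(z<.040)&(s[...,0]<-32)&(s[...,0]>-58)&(abs(s[...,1]-125)<60); print('blk',s[m].min(0),s[m].max(0),(s[m].min(0)+s[m].max(0))/2)
m=(np.hypot(s[...,0]+40,s[...,1]-p[1])<7)&(z>.07); print('stem z',np.sort(z[m])[::-1][:60:6])
cv2.imwrite('pics/w4.png',cv2.resize(w['pixels'][30:190,200:400,::-1],None,fx=3.5,fy=3.5,interpolation=cv2.INTER_CUBIC))
"
```

```text
t 18.85 rail mm [-121.1  119.6] z 155.9 rpy [ 3.1414e+00 -1.2000e-03  2.0080e-01] F [-0.09  0.8   0.3 ] w 0.00047675061912050233
pin [  7.98515758 126.73499506]
blk [-55.9897351   92.32707968] [-32.17464021 161.71928724] [-44.08218766 127.02318346]
stem z [0.08494868 0.08441508 0.08418027 0.08406034 0.08393313 0.08380109
 0.08374749 0.08359215 0.08341069 0.08333492]
```

View pics/w4.png

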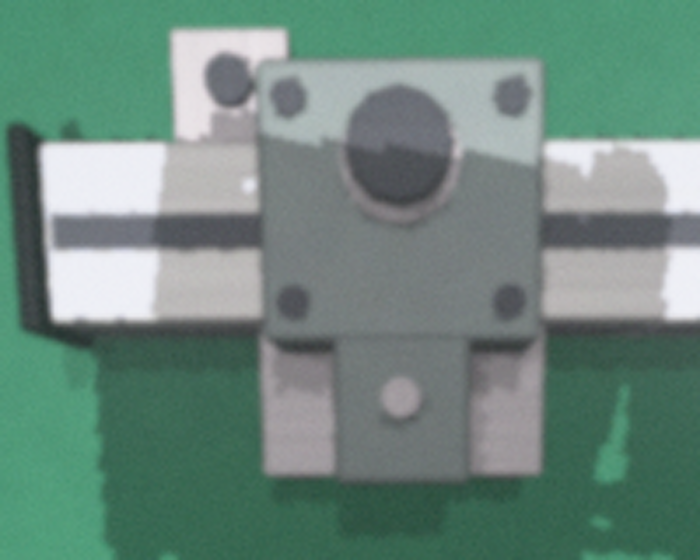

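The carriage is seated: pin at 126.7 against block middle 127.0, and the stem has dropped. The crop shows the arm centred over the block, with the stem at (400,398) and block edges at 263 and 543. Next I press the pin.

Call:
servo_tool([
  [0,0.03,-0.002,0,0,0,0],
  [0,0.035,-0.002,0,0,0,0],
  [0,0.035,-0.002,0,0,0,0],
  [0,0.029,-0.001,0,0,0,0],
  [0,0,0,0.025,0,0,0],
  [0,0,0,0.02,0,0,0],
  [0,0,0,0.01,0,0,0],
  [0,0,0,0,0,0,0],
])

```text
time_s: 19.85
ee_pos: [0.5242, 0.1162, 0.1001]
eef_rot: [-3.142, 0.001, 0.2]
force: [0.2, -0.5, -0.7]
grip_width: 0.0003
grip_force: 0.0
```

```bash
python3 -c "from h import *; st()"
```

```text
t 19.85 rail mm [  8.  126.7] z 100.1 rpy [-3.1415e+00  8.0000e-04  2.0030e-01] F [ 0.15 -0.48 -0.71] w 0.0003154437467616563
```

Call:
servo_tool([
  [0,0,0,0.005,0,0,0],
  [0,0,0,0.005,0,0,0],
  [0,0,0,0.002,0,0,0],
  [0,0,0,0.001,0,0,0],
  [0,0,0,0.001,0,0,0],
  [0,0,0,0.001,0,0,0],
  [0,0,0,0.001,0,0,0],
  [0,0,0,0.001,0,0,0],
])

```text
time_s: 20.85
ee_pos: [0.5241, 0.1166, 0.0836]
eef_rot: [-3.142, -0.0, 0.201]
force: [-1.6, 0.1, 4.2]
grip_width: 0.0004
grip_force: 2.0
```

Call:
servo_tool([
  [0,0,0,0.0007,0,0,0],
  [0,0,0,0.0007,0,0,0],
  [0,0,0,0.0007,0,0,0],
  [0,0,0,0.0005,0,0,0],
  [0,0,0,0.0004,0,0,0],
  [0,0,0,0,0,0,0],
  [0,0,0,0,0,0,0],
  [0,0,0,0,0,0,0],
])

```text
time_s: 21.85
ee_pos: [0.524, 0.1166, 0.0804]
eef_rot: [-3.142, -0.0, 0.201]
force: [0.8, 0.6, 2.1]
grip_width: 0.0004
grip_force: 1.2
```

Call:
servo_tool([
  [0,0,0,0.0003,0,0,0],
  [0,0,0,0.0003,0,0,0],
  [0,0,0,0.0003,0,0,0],
  [0,0,0,0.0003,0,0,0],
  [0,0,0,0.0003,0,0,0],
  [0,0,0,0,0,0,0],
  [0,0,0,0,0,0,0],
  [0,0,0,0,0,0,0],
])

```text
time_s: 22.85
ee_pos: [0.5242, 0.1166, 0.0801]
eef_rot: [3.142, -0.001, 0.201]
force: [-3.5, 0.0, 15.6]
grip_width: 0.0002
grip_force: 8.0
```

The pin has hit its hard stop at z 80.1 mm with 15.6 N. I'll press slightly more, then lift clear and go back to the viewing pose.

Call:
servo_tool([
  [0,0,0,0.0003,0,0,0],
  [0,0,0,0,0,0,0],
  [0,0,0,-0.005,0,0,0],
  [0,0,0,-0.02,0,0,0],
  [0,0,0,-0.05,0,0,0],
  [0,-0.04,0.003,0,0,0,0],
  [0,-0.045,0.002,0,0,0,0],
  [0,-0.044,0.002,0,0,0,0],
])

```text
time_s: 23.85
ee_pos: [0.3972, 0.0836, 0.1532]
eef_rot: [-3.142, 0.001, 0.201]
force: [0.4, 1.0, 0.5]
grip_width: 0.0008
grip_force: 0.0
```

Call:
servo_tool([
  [0,0,0,0,0,0,0],
  [0,0,0,0,0,0,0],
  [0,0,0,0,0,0,0],
  [0,0,0,0,0,0,0],
  [0,0,0,0,0,0,0],
  [0,0,0,0,0,0,0],
  [0,0,0,0,0,0,0],
  [0,0,0,0,0,0,0],
])

```text
time_s: 24.85
ee_pos: [0.399, 0.084, 0.1537]
eef_rot: [3.142, -0.0, 0.201]
force: [0.3, 0.2, 0.0]
grip_width: 0.0004
grip_force: 0.0
```

```bash
python3 -c "
from h import *
w=cam('wrist'); st()
c=cloud(w); s=(c[...,:2]-ctr)@np.c_[ex,ey]*1e3; z=c[...,2]
m=(z>.076)&(z<.09)&(abs(s[...,1]-125)<25)&(s[...,0]>-10)&(s[...,0]<25); p=(s[m].min(0)+s[m].max(0))/2; print('pin',p,np.median(z[m]))
m=(z>.028)&(z<.040)&(s[...,0]<-32)&(s[...,0]>-58)&(abs(s[...,1]-125)<60); print('blk',(s[m].min(0)+s[m].max(0))/2)
m=(np.hypot(s[...,0]+40,s[...,1]-p[1])<7)&(z>.07); print('stem z',np.sort(z[m])[::-1][:60:12])
w=pickle.load(open('w4.pkl','rb')); c=cloud(w); s=(c[...,:2]-ctr)@np.c_[ex,ey]*1e3; z=c[...,2]
m=(z>.076)&(z<.09)&(abs(s[...,1]-125)<25)&(s[...,0]>-10)&(s[...,0]<25); print('pin z before',np.median(z[m]))
"
```

```text
t 24.9 rail mm [-121.2  120.1] z 153.7 rpy [-3.1416e+00 -1.0000e-04  2.0080e-01] F [-0.93  0.49  0.12] w 0.0004376288467032835
pin [  7.8348928  119.30756841] 0.08114661701733106
blk [-44.17068578 127.09427514]
stem z [0.08491591 0.0841279  0.08368242 0.08319345 0.07898732]
pin z before 0.08724718537965462
```

The pin is down 6.1 mm. The pin y of 119.3 is probably skewed by stray points at the lower height threshold, so I'll recheck it with a robust measure.

```bash
python3 -c "
from h import *
w=cam('wrist'); pickle.dump(w,open('w5.pkl','wb'))
for n in('w4','w5'):
    w=pickle.load(open(n+'.pkl','rb')); c=cloud(w); s=(c[...,:2]-ctr)@np.c_[ex,ey]*1e3; z=c[...,2]
    m=(z>(.0785 if n=='w5' else .083))&(z<.09)&(abs(s[...,1]-125)<25)&(s[...,0]>-10)&(s[...,0]<25); print(n,'pin med',np.median(s[m],axis=0),m.sum())
    m=(z>.07)&(z<.077)&(s[...,0]>-25)&(s[...,0]<-5)&(abs(s[...,1]-125)<45); print('body y',np.percentile(s[m][:,1],[1,50,99]))
"
```

```text
w4 pin med [  7.72065067 126.08222197] 811
body y [ 97.43819192 126.43225353 155.35048904]
w5 pin med [  7.95050672 126.23551929] 765
body y [ 97.13557046 126.47798235 155.25430927]
```

The carriage hasn't moved and is still seated, and the pin is fully down. The fingers are clear.

```bash
python3 -c "from station import ctrl; print(ctrl.hand_in())"
```

```text
the job is handed in; nothing more can be done
None
```

The carriage is seated in the long index block's notch, the lock pin is pressed fully down (6 mm), the fingers are clear, and the job is handed in after about 25 s of robot time.

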